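# Rebuild the slipper clutch of a large model car on its assembly spindle

## Robot

A 6-joint arm with a two-finger parallel gripper is mounted at the origin on the work surface. World frame = base frame: x ahead of the robot, y to its left, z up, the work surface at z = 0. Lengths are in mm, angles in rad, forces in N, time in s.
With the tool pointing down it reaches from about 375 to 975 mm from the base axis. Payload 3.8 kg.
Tool frame: the origin (TCP) lies midway between the tips of the shut fingers; the grasp point (between the pads) lies 19 mm behind it; y points along the fingers, x is the direction in which the jaws open and shut, and the axes are right-handed (so a half turn about y gives the same grasp; the last joint's range is limited). The gripper opens to 85 mm and grips with 20 to 120 N. Pads are 22 mm wide; open, the fingers measure 114 mm over their backs; the gripper's body (76 mm by 85 mm) begins 54 mm behind the grasp point. The pads swing forward as they close: fully open they stand 13 mm farther back than shut.
Start: joints at [-1.209, 0.264, 1.604, -0, 1.274, -0.037], TCP at [262.105, -622.028, 231.28] pointing down, gripper open.
Joint ranges: [-2.63, 2.63], [-0.94, 2.18], [0.31, 2.57], [-1.31, 4.45], [0, 2.66], [-2.55, 2.55]. Speed limits (rad/s): [2.57, 2.57, 3.14, 3.14, 3.14, 3.14].

## Interface

Orientations are given as a unit quaternion [x, y, z, w].
In Python, from station import ctrl, optics, finder gives the robot as it stands. The module is installed in compiled form; this text tells all that it offers.
- The arm moves only by the shell command python3 -m creep 'ROWS' [FORCE]. ROWS is JSON, a list that holds one entry, the list of rows, each a list of 7 numbers: the finger opening in mm, from 0 to 85.4, then the shift along the tool's x, y, z in mm, then the turn, a rotation vector about the tool's x, y, z in degrees. In form: [[[hand, dx, dy, dz, wx, wy, wz], ...]]. A call has 1 to 5 rows; each row shifts and turns the commanded pose from where the row before left it, along the tool's axes as they then stand; what a row does not reach is not made up. A row lasts 1/8 s, in which the tool goes at most 62.5 mm and 10.7 degrees, less where a joint would pass 70% of its speed; a pose out of reach is approached as far as the arm can. A call with a gripper value outside its range is refused whole. The fingers move at their own pace and stop on an object; FORCE is the grip in N (left out, the last holds). Time passes only in rows, so rows that do not move let the fingers close. It gives the time, the measured TCP pose, the force and the opening at its end, in the units of the state.
- ctrl.sense(): the state, without advancing time (a new reading comes with each control period).
- optics.snapshot(name): name is "side" or "top"; returns the picture (480x640x3 uint8, red, green, blue); there is no depth.
- optics.calibration(name): a dict with "intrinsics" (3x3 intrinsics, pixels), "k1" (the pictures are not rectified: a ray, as slopes to the right and down, at radius r is drawn at 1 + k1 r^2 times it, then the intrinsics apply), "T" (4x4, takes a point from camera to world coordinates). Camera axes: x right, y up, looking along -z (the intrinsics and any distortion apply to the point x, -y, -z); pixel columns grow to the right and rows downward; lengths in mm; the calibration is good to about 2 mm. A picture is of the moment at which its call begins. calibration takes no time and is no camera call.
- ctrl.finish_job(): hands the job in, once; it reports no verdict.
Trained networks look in the newest picture that a camera, given by its name, has taken for a name from the list of things; names that differ only in an ending like _2 or _b are one class to them, and where a whole thing is asked for, a point or a joint stands for the part that bears it (a point fixed in the world has none). Each returns a list of dicts, best first, with "conf" (0 to 1); they miss things now and then, are a little off and sometimes report something else, mostly with a low value. They report only what shows in the picture. A call takes as long as a camera call.
- finder.spot_in(label, camera): "centre" ([x, y, z] in mm, in the coordinates of the camera as it stood for that picture, good to about 4 mm: the middle of the surface that is visible of it).
- finder.masks_of(label, camera): "mask" (480x640 bool, what is visible of it).
- finder.tip_of(label, camera): "centre" ([x, y, z] in mm, in the coordinates of the camera as it stood for that picture, good to about 4 mm: a listed point, or the origin of a listed thing).
The state is a dict: "clock": time; "joints": joint angles; "joint_velocities": joint speeds; "effort": joint torques, N m; "eef_pos": TCP position; "ee_rot": TCP orientation; "contact_force": force on the tool from outside, world axes, zero at the start; "moment": the same for the moment, N m; "opening": finger opening in mm.
Only numpy, scipy, OpenCV 4.12 (cv2) and the standard library are available. Lean on these libraries where they do the work, as an engineer would, in place of code of your own. Each camera call takes 0.05 s, during which the arm holds its last target. There are 200 camera calls.

## Task

Take the worn black gear off the spindle of the blue fixture and lay it flat in the grey scrap tray. Then rebuild the clutch on the spindle, from the bottom up: first the steel hub plate, then the orange friction disc, then the yellow gear and last the red end cap, each threaded over the spindle and sitting flat and fully down on the one below. Leave the green spare gear where it lies.

Things in the scene. Friction and masses are not known exactly. Their poses are not given: they have to be found in the camera images.
- fixture: Blue square plate, 120 x 120 x 6 mm, fixed to the table. At its centre a round aluminium seat, 34 mm across, whose top is 20 mm above the table, and from it an upright steel spindle, 12 mm thick, whose tip is 74 mm above the table; the top 8 mm taper to 4 mm. Origin at the centre of the plate's underside, on the table and on the spindle's axis; z up.
- scrap_tray: Shallow square grey tray, fixed, 140 x 140 mm outside, 20 mm high, walls and floor 4 mm thick, empty. Origin at the centre of its underside; x and y along its sides, z up.
- worn_gear: Black gear with some teeth missing and light dots on its face, 58 mm across the teeth, 14 mm thick, 50 g, through bore 20 mm, origin at the centre of its underside, z up its axis. At the start it is on the fixture's spindle, flat on the seat (underside 20 mm above the table).
- hub_plate: Bare steel disc with four small dark dots, 50 mm across, 16 mm thick, 160 g, through bore 20 mm, origin at the centre of its underside, z up its axis. Lies flat on the table at the start.
- friction_disc: Orange disc with eight small dark dots, 46 mm across, 12 mm thick, 50 g, through bore 20 mm, origin at the centre of its underside, z up its axis. Lies flat on the table at the start.
- new_gear: Yellow gear with all its teeth, 58 mm across, 14 mm thick, 50 g, through bore 20 mm, origin at the centre of its underside, z up its axis. Lies flat on the table at the start.
- end_cap: Red ribbed round cap with a bright disc on its closed top, 34 mm across, 22 mm high, 50 g; a blind bore 20 mm wide and 16 mm deep opens in its underside. Origin at the centre of its underside, z up its axis; stands on the table, bore down, at the start.
- spare_gear: Green gear, the same size as the yellow one (58 mm across, 14 mm thick, origin at the centre of its underside); lies flat on the table and is to be left alone.

How it is judged (in metres and radians):
On the way, in this order (a step that is already met when the one before it is completed fails the run):
1. the worn gear lies flat in the scrap tray (x of worn_gear in the frame of scrap_tray between -0.05 and 0.05 m and y of worn_gear in the frame of scrap_tray between -0.05 and 0.05 m and z of worn_gear in the frame of scrap_tray below 0.009 m and angle between worn_gear's own z axis and vertical below 0.1 rad), for 0.2 s.
2. the hub plate is down on the seat (horizontal distance between hub_plate and fixture below 0.009 m and z of hub_plate in the frame of fixture between 0.016 and 0.024 m and angle between hub_plate's own z axis and vertical below 0.1 rad), for 0.2 s.
3. the friction disc is down on the hub plate (horizontal distance between friction_disc and fixture below 0.009 m and z of friction_disc in the frame of fixture between 0.032 and 0.04 m and angle between friction_disc's own z axis and vertical below 0.1 rad), for 0.2 s.
4. the yellow gear is down on the friction disc (horizontal distance between new_gear and fixture below 0.009 m and z of new_gear in the frame of fixture between 0.044 and 0.052 m and angle between new_gear's own z axis and vertical below 0.1 rad), for 0.2 s.
5. the end cap is down on the yellow gear (horizontal distance between end_cap and fixture below 0.009 m and z of end_cap in the frame of fixture between 0.058 and 0.066 m and angle between end_cap's own z axis and vertical below 0.1 rad), for 0.2 s.
At the end, for the whole second after the job is handed in: Worn gear flat (0.1 rad) on the tray floor; on the spindle, upwards: hub plate, friction disc, yellow gear, end cap, undersides within 4 mm of 20, 36, 48 and 62 mm above the table, within 9 mm of the axis, level within 0.1 rad; all released and at rest (all of step 1 and all of step 2 and all of step 3 and all of step 4 and all of step 5 and linear speed of each of worn_gear, hub_plate, friction_disc, new_gear, end_cap below 0.02 m/s and angular speed of each of worn_gear, hub_plate, friction_disc, new_gear, end_cap below 0.2 rad/s); the robot touches nothing.
It fails at once if the green spare gear is shifted by more than 25 mm (distance of spare_gear from where it was at the start of the episode above 0.025 m).
It also fails if it takes over 109 s, if anything falls off the work surface, if the arm or the gripper's body presses on something with over 40 N, if the wrist force passes 120 N, or if a joint passes its speed limit or range.

## Working session

There is one attempt and no reset: what is moved stays moved. The work goes in short steps, Python scripts to look and compute and a shell command to move; the robot and the scene stay as the last step left them, time stands still between calls to the robot, and variables do not carry over. Pictures are saved under pics/ and viewed, about 12 in all and at most 16, crops included, and the job is handed in when it is done.

```bash
mkdir -p pics; cat > h.py <<'E'
import numpy as np, cv2
from station import ctrl, optics, finder
def snap(n,f):
    im=optics.snapshot(n); cv2.imwrite('pics/'+f,im[:,:,::-1]); return im
def w(c,n):
    T=np.array(optics.calibration(n)['T']); return (T@np.r_[c,1])[:3]
def ray(u,v,n,z):
    c=optics.calibration(n);K=np.array(c['intrinsics']);T=np.array(c['T'])
    d=np.array([(u-K[0,2])/K[0,0],(v-K[1,2])/K[1,1]]);s=d.copy()
    for _ in range(20): s=d/(1+c['k1']*(s@s))
    r=T[:3,:3]@np.array([s[0],-s[1],-1]);o=T[:3,3]
    return o+r*(z-o[2])/r[2]
def mcen(m): 
    M=cv2.moments(m.astype(np.uint8),True); return M['m10']/M['m00'],M['m01']/M['m00']
E
python3 - <<'E'
from h import *
np.set_printoptions(precision=1,suppress=True)
print(ctrl.sense())
for n in('top','side'):
    snap(n,n+'0.png'); print(n,optics.calibration(n))
tops=dict(worn_gear=34,hub_plate=16,friction_disc=12,new_gear=14,end_cap=22,spare_gear=14,scrap_tray=20,fixture=6)
for k,z in tops.items():
    for r in finder.tip_of(k,'top')[:2]: print(k,'tip',r['conf'],w(r['centre'],'top'))
    for r in finder.masks_of(k,'top')[:2]:
        u,v=mcen(r['mask']); print('   mask',r['conf'],r['mask'].sum(),(u,v),ray(u,v,'top',z))
print(ctrl.sense()['clock'])
E
```

```text
{'clock': 0.0, 'joints': array([-1.2,  0.3,  1.6,  0. ,  1.3, -0. ]), 'joint_velocities': array([ 0.,  0.,  0.,  0., -0.,  0.]), 'effort': array([  0. , -51.5, -36.7,   0. ,   0. ,  -0. ]), 'eef_pos': array([ 261.8, -621.3,  229.9]), 'ee_rot': array([-0.6,  0.4, -0.4,  0.6]), 'contact_force': array([ 0. , -0.5, -0.8]), 'moment': array([ 0.1, -0. , -0. ]), 'opening': 85.51235548167595}
top {'intrinsics': array([[590.3,   0. , 312. ],
       [  0. , 590.3, 243.4],
       [  0. ,   0. ,   1. ]]), 'k1': -0.14464477131082878, 'T': array([[  -0. ,    1. ,   -0.1,  440.3],
       [  -1. ,   -0. ,   -0. ,   -8.7],
       [  -0. ,    0.1,    1. , 1281.8],
       [   0. ,    0. ,    0. ,    1. ]])}
side {'intrinsics': array([[545.1,   0. , 316.5],
       [  0. , 545.1, 243.1],
       [  0. ,   0. ,   1. ]]), 'k1': 0.025474196777876094, 'T': array([[ -0.8,   0.3,  -0.5, 101.1],
       [ -0.6,  -0.4,   0.7, 696.5],
       [ -0. ,   0.9,   0.5, 521.6],
       [  0. ,   0. ,   0. ,   1. ]])}
worn_gear tip 0.81 [ 553.7 -316.9   20.4]
   mask 0.79 460 (457.36739130434785, 248.03695652173914) [ 554. 
[... 174 characters left out ...]
]
   mask 0.76 343 (278.4314868804665, 305.1457725947522) [438.4  71.5  12. ]
new_gear tip 0.8 [447.8 -55.1  -3.4]
   mask 0.96 502 (336.4043824701195, 299.5398406374502) [448.8 -52.9  14. ]
end_cap tip 0.54 [679.1 -86.    2. ]
   mask 0.62 209 (350.3492822966507, 195.1866028708134) [673.3 -86.7  22. ]
spare_gear tip 0.85 [565.3  -4.5  -0.8]
   mask 0.94 534 (313.7602996254682, 245.99063670411985) [564.6  -5.9  14. ]
scrap_tray tip 0.9 [552.  260.3  -0.4]
   mask 0.57 4239 (190.1927341354093, 253.33262561924982) [551.7 261.3  20. ]
fixture tip 0.87 [ 558.8 -318.2    7.5]
fixture tip 0.59 [676.9 -83.8   1. ]
   mask 0.85 2435 (453.88336755646816, 249.19794661190966) [ 554.1 -312.1    6. ]
0.9
```

View pics/top0.png

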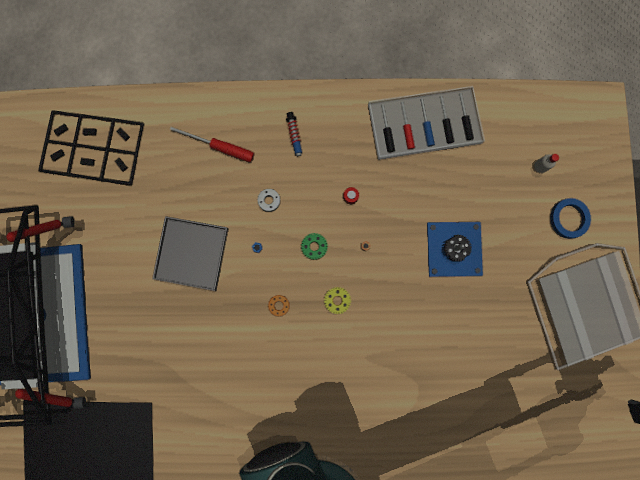

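View pics/side0.png

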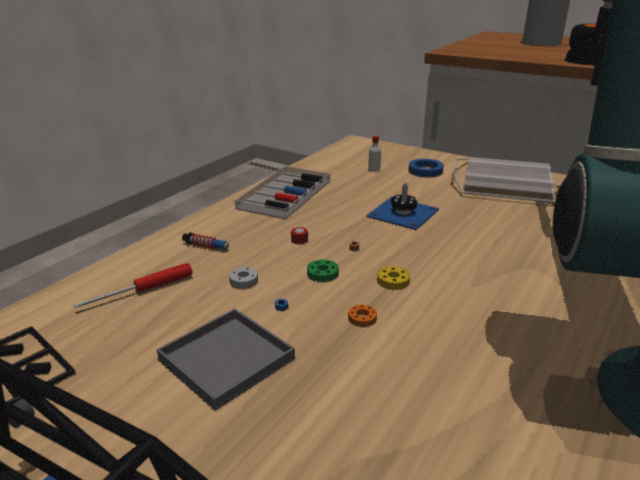

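```bash
python3 - <<'E'
from h import *
from scipy.spatial.transform import Rotation as R
np.set_printoptions(precision=3,suppress=True)
s=ctrl.sense();print(R.from_quat(s['ee_rot']).as_matrix())
for k,z in dict(worn_gear=34,hub_plate=16,friction_disc=12,new_gear=14,end_cap=22,spare_gear=14).items():
    t=[w(r['centre'],'side') for r in finder.tip_of(k,'side')[:1]]
    m=finder.masks_of(k,'side'); 
    if m: u,v=mcen(m[0]['mask']); print(k,t,(u,v),ray(u,v,'side',z-4))
E
```

```text
[[ 0.388  0.     0.922]
 [-0.922 -0.     0.388]
 [ 0.    -1.     0.   ]]
worn_gear [array([ 552.785, -311.546,   23.486])] (403.7063953488372, 202.9127906976744) [ 550.424 -305.2     30.   ]
hub_plate [array([669.812,  94.482,  -3.601])] (243.53467153284672, 277.8704379562044) [662.504  97.384  12.   ]
friction_disc [array([435.909,  71.064,   2.98 ])] (362.0671785028791, 315.28023032629557) [436.773  74.936   8.   ]
new_gear [] (393.16941529235385, 277.64767616191904) [444.925 -49.036  10.   ]
end_cap [array([671.75 , -86.51 ,   2.489])] (299.0769230769231, 235.96153846153845) [665.444 -74.648  18.   ]
spare_gear [array([564.361,  -2.732,  -0.269])] (321.5819397993311, 270.5903010033445) [563.085  -0.308  10.   ]
```

The top view shows the fixture at (454,249), the tray at (190,253), hub (269,200), orange (279,305), yellow (337,300), cap (350,195) and green (314,246). The networks agree with all of these. Next I'll refine the centres by colour, using mid-height rays.

```bash
python3 - <<'E'
from h import *
np.set_printoptions(precision=1,suppress=True)
im=cv2.imread('pics/top0.png'); hsv=cv2.cvtColor(im,cv2.COLOR_BGR2HSV)
def seg(name,u,v,r,f,z):
    sub=hsv[v-r:v+r,u-r:u+r].astype(int); m=f(sub[...,0],sub[...,1],sub[...,2]).astype(np.uint8)
    n,l,st,c=cv2.connectedComponentsWithStats(m); k=1+np.argmax(st[1:,4])
    cn,_=cv2.findContours((l==k).astype(np.uint8),cv2.RETR_EXTERNAL,cv2.CHAIN_APPROX_NONE)
    cn=max(cn,key=cv2.contourArea); M=cv2.moments(cn); a=(M['m10']/M['m00']+u-r,M['m01']/M['m00']+v-r)
    rc=cv2.minAreaRect(cn); b=(rc[0][0]+u-r,rc[0][1]+v-r)
    print(name,st[k,4],np.array(a),ray(*a,'top',z),'rect',ray(*b,'top',z),np.array(rc[1]),rc[2])
seg('fix',454,249,38,lambda h,s,v:(h>95)&(h<125)&(s>120)&(v>60),6)
seg('worn',457,248,24,lambda h,s,v:((s<80)),27)
seg('hub',269,200,20,lambda h,s,v:(s<60),8)
seg('fric',278,305,20,lambda h,s,v:(s>185)&(h<18),6)
seg('new',336,300,24,lambda h,s,v:(h>24)&(s>130),7)
seg('cap',350,195,16,lambda h,s,v:((h<6)|(h>172))&(s>110),11)
seg('tray',191,254,48,lambda h,s,v:(s<60),10)
E
python3 - <<'E'
import cv2
a=cv2.imread('pics/top0.png')[150:340,150:500]
cv2.imwrite('pics/crop.png',cv2.resize(a,(800,434),interpolation=cv2.INTER_CUBIC))
E
```

```text
fix 2139 [454.6 248.7] [ 555.2 -313.7    6. ] rect [ 555.2 -313.6    6. ] [54.4 53.2] 87.95458984375
worn 521 [457.3 247.6] [ 555.6 -314.7   27. ] rect [ 556.  -315.2   27. ] [24.8 25.9] 50.194427490234375
hub 358 [268.4 199.8] [668.2  92.1   8. ] rect [667.8  92.9   8. ] [22. 22.] 90.0Traceback (most recent call last):
  File "<stdin>", line 14, in <module>
  File "<stdin>", line 8, in seg
ZeroDivisionError: float division by zero
```

```bash
python3 -m creep '[[[85,0,0,0,0,10,0],[85,0,0,0,0,10,0],[85,0,0,0,0,2.9,0]]]' 50
```

```text
clock: 1.88
eef_pos: [262.1, -622.1, 231.3]
ee_rot: [0.499, -0.501, 0.501, -0.499]
contact_force: [0.4, -0.8, -0.4]
opening: 84.7
```

```bash
python3 -m creep '[[[85,-38.4,0,36.7,0,0,0],[85,-38.4,0,36.7,0,0,0],[85,-38.4,0,36.7,0,0,0],[85,-38.4,0,36.7,0,0,0],[85,-38.4,0,36.7,0,0,0]]]'; python3 -m creep '[[[85,-38.4,20,36.7,0,0,0],[85,-38.4,20,36.7,0,0,0],[85,-38.4,20,36.7,0,0,0],[85,0,40,0,0,0,0],[85,0,0,0,0,0,0]]]'
```

```text
clock: 2.5
eef_pos: [446.8, -428.9, 231.5]
ee_rot: [0.5, -0.5, 0.5, -0.5]
contact_force: [0.3, -0.6, 0.8]
opening: 84.9
clock: 3.12
eef_pos: [553.6, -312.6, 127.3]
ee_rot: [-0.501, 0.503, -0.497, 0.499]
contact_force: [-0.3, -0.3, 0.9]
opening: 85.2
```

```bash
python3 -m creep '[[[85,0,0,0,0,0,0]]]'; python3 - <<'E'
from h import *
for i in range(3): print(ctrl.sense()['eef_pos'])
i=snap('top','top1.png');snap('side','side1.png')
a=cv2.resize(i[180:320,380:540,::-1],(640,560),interpolation=cv2.INTER_CUBIC);cv2.imwrite('pics/c1.png',a)
E
```

```text
clock: 3.25
eef_pos: [556.2, -315.7, 132.3]
ee_rot: [0.5, -0.5, 0.501, -0.5]
contact_force: [0.3, -0.8, 0.0]
opening: 84.7
[ 556.15083372 -315.74484026  132.29868006]
[ 556.15083372 -315.74484026  132.29868006]
[ 556.15083372 -315.74484026  132.29868006]
```

View pics/side1.png

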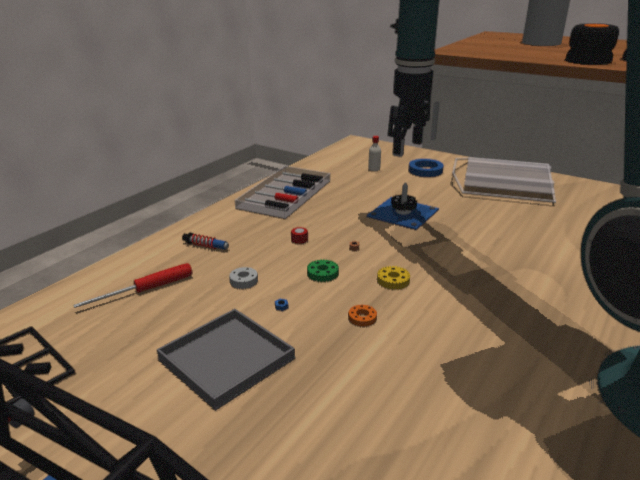

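The gripper is over the fixture, which shows at about (405,205) in the side view. I'll descend and grip.

```bash
python3 -m creep '[[[85,0,41,0,0,0,0],[85,0,41,0,0,0,0],[85,0,40,0,0,0,0],[85,0,0,0,0,0,0]]]'; python3 -m creep '[[[40,0,0,0,0,0,0],[40,0,0,0,0,0,0],[40,0,0,0,0,0,0],[40,0,0,0,0,0,0],[40,0,0,0,0,0,0]]]' 50
```

```text
clock: 3.85
eef_pos: [553.5, -314.5, 7.2]
ee_rot: [-0.5, 0.502, -0.499, 0.499]
contact_force: [-0.2, -0.3, 0.7]
opening: 85.2
clock: 4.47
eef_pos: [558.4, -316.8, 13.0]
ee_rot: [0.499, -0.498, 0.502, -0.5]
contact_force: [-0.7, -0.4, 6.6]
opening: 55.3
```

```bash
python3 -m creep '[[[40,0,0,0,0,0,0]]]'; python3 -m creep '[[[40,0,-25,0,0,0,0],[40,0,-45,0,0,0,0],[40,0,-45,0,0,0,0],[40,0,0,0,0,0,0]]]';  python3 - <<'E'
from h import *
i=snap('side','side2.png')
cv2.imwrite('pics/c2.png',cv2.resize(i[80:240,330:490,::-1],(560,560),interpolation=cv2.INTER_CUBIC))
E
```

```text
clock: 4.6
eef_pos: [558.5, -316.8, 13.0]
ee_rot: [0.499, -0.498, 0.502, -0.5]
contact_force: [0.0, -0.8, 6.6]
opening: 55.7
clock: 5.1
eef_pos: [559.9, -317.5, 131.5]
ee_rot: [0.499, -0.496, 0.504, -0.501]
contact_force: [0.4, 0.7, -0.5]
opening: 55.5
```

View pics/c2.png

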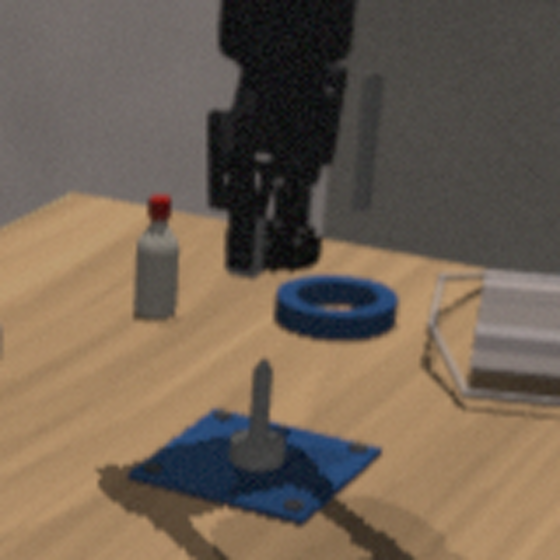

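The spindle is bare, so the gear is in the gripper. Moving to the tray.

```bash
python3 -m creep '[[[40,-57.7,0,0,0,0,0],[40,-57.7,0,0,0,0,0],[40,-57.7,0,0,0,0,0],[40,-57.7,0,0,0,0,0],[40,-57.7,0,0,0,0,0]]]';python3 -m creep '[[[40,-57.7,0,0,0,0,0],[40,-57.7,0,0,0,0,0],[40,-57.7,0,0,0,0,0],[40,-57.7,0,0,0,0,0],[40,-57.7,0,0,0,0,0]]]';python3 -m creep '[[[40,0,0,0,0,0,0],[40,0,0,0,0,0,0]]]'
```

```text
clock: 5.78
eef_pos: [554.9, -24.7, 123.0]
ee_rot: [-0.5, 0.501, -0.5, 0.499]
contact_force: [1.0, -0.5, -0.4]
opening: 55.3
clock: 6.4
eef_pos: [555.2, 263.4, 122.9]
ee_rot: [0.501, -0.5, 0.5, -0.499]
contact_force: [0.8, 0.9, -1.3]
opening: 55.5
clock: 6.65
eef_pos: [555.4, 261.4, 122.9]
ee_rot: [0.501, -0.5, 0.5, -0.499]
contact_force: [0.6, 0.4, -0.7]
opening: 55.6
```

```bash
python3 -m creep '[[[40,0,42,-2,0,0,0],[40,0,42,-2,0,0,0],[40,0,30,0,0,0,0],[40,0,6,0,0,0,0],[40,0,0,0,0,0,0]]]';python3 -m creep '[[[40,0,0,0,0,0,0]]]'
```

```text
clock: 7.28
eef_pos: [552.7, 260.8, 4.4]
ee_rot: [-0.5, 0.501, -0.501, 0.499]
contact_force: [-0.3, 0.6, -0.7]
opening: 55.5
clock: 7.4
eef_pos: [554.1, 262.0, 6.1]
ee_rot: [0.499, -0.5, 0.501, -0.501]
contact_force: [0.0, -0.1, -0.7]
opening: 55.3
```

```bash
python3 -m creep '[[[40,0,1.5,0,0,0,0],[40,0,1,0,0,0,0],[40,0,0,0,0,0,0]]]';python3 -m creep '[[[66,0,0,0,0,0,0],[66,0,0,0,0,0,0],[72,0,0,0,0,0,0],[72,0,0,0,0,0,0]]]';python3 -m creep '[[[72,0,-20,0,0,0,0],[72,0,-40,0,0,0,0],[85,0,-40,0,0,0,0],[85,0,-20,0,0,0,0]]]'; python3 - <<'E'
from h import *
np.set_printoptions(precision=1,suppress=True)
i=snap('side','side3.png')
cv2.imwrite('pics/c3.png',cv2.resize(i[220:420,130:330,::-1],(560,560),interpolation=cv2.INTER_CUBIC))
for r in finder.tip_of('worn_gear','side')[:1]: print(r['conf'],w(r['centre'],'side'))
E
```

```text
clock: 7.78
eef_pos: [552.5, 262.1, 2.0]
ee_rot: [0.5, -0.5, 0.5, -0.5]
contact_force: [0.2, 0.6, -0.8]
opening: 55.5
clock: 8.28
eef_pos: [552.5, 261.9, 1.8]
ee_rot: [-0.5, 0.5, -0.5, 0.5]
contact_force: [0.2, -0.1, -0.5]
opening: 72.1
clock: 8.78
eef_pos: [554.4, 262.7, 126.1]
ee_rot: [-0.498, 0.499, -0.501, 0.502]
contact_force: [0.5, 1.2, -0.4]
opening: 85.0
0.67 [544.9 265.8   5. ]
```

View pics/c3.png

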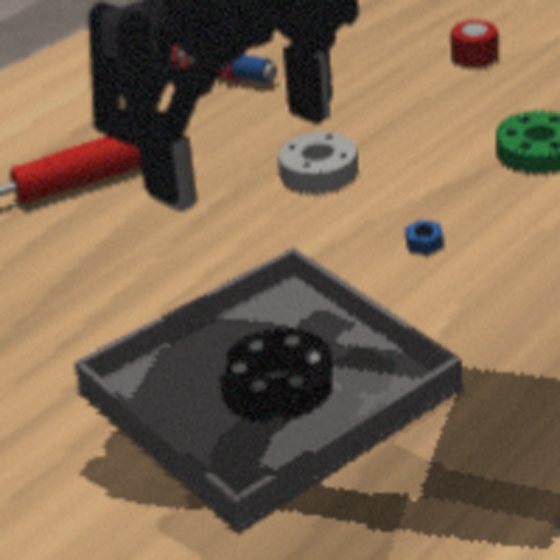

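The worn gear is flat in the tray. Next is the hub plate.

```bash
python3 -m creep '[[[85,42.7,0,29.1,0,0,0],[85,42.7,0,29.1,0,0,0],[85,42.7,0,29.1,0,0,0],[85,42.5,0,29,0,0,0],[85,0,0,0,0,0,0]]]'; python3 -m creep '[[[85,0,50,0,0,0,0],[85,0,40,0,0,0,0],[85,0,20,0,0,0,0],[85,0,0,0,0,0,0],[85,0,0,0,0,0,0]]]';  python3 - <<'E'
from h import *
i=snap('side','side4.png')
cv2.imwrite('pics/c4.png',cv2.resize(i[180:340,160:360,::-1],(700,560),interpolation=cv2.INTER_CUBIC))
E
```

```text
clock: 9.5
eef_pos: [669.3, 87.7, 119.6]
ee_rot: [-0.499, 0.502, -0.501, 0.498]
contact_force: [0.1, 1.0, -0.5]
opening: 85.0
clock: 10.12
eef_pos: [669.8, 91.7, 13.3]
ee_rot: [0.499, -0.5, 0.501, -0.501]
contact_force: [0.7, 0.3, 1.7]
opening: 85.2
```

View pics/c4.png

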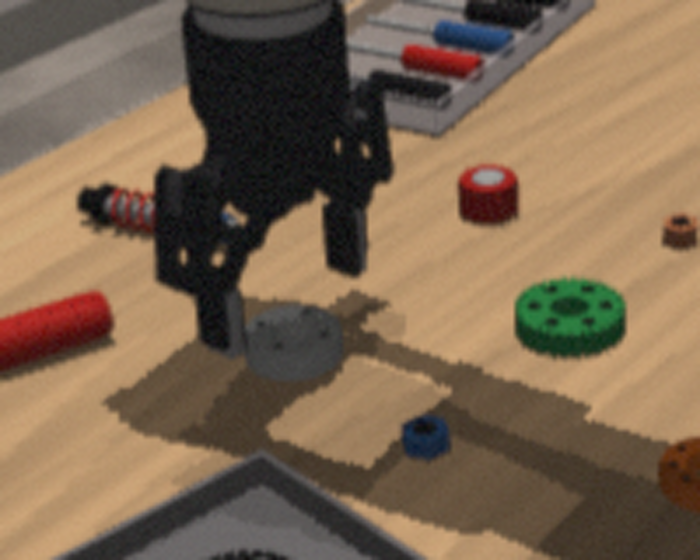

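The fingers straddle the hub, so I'll go down and grip.

```bash
python3 -m creep '[[[85,0,8,0,0,0,0],[85,0,3.5,0,0,0,0],[85,0,0,0,0,0,0]]]'; python3 -m creep '[[[40,0,0,0,0,0,0],[40,0,0,0,0,0,0],[40,0,0,0,0,0,0],[40,0,0,0,0,0,0],[40,0,0,0,0,0,0]]]' 60;python3 -m creep '[[[40,0,0,0,0,0,0]]]'
```

```text
clock: 10.55
eef_pos: [668.2, 91.1, -0.1]
ee_rot: [-0.5, 0.5, -0.5, 0.5]
contact_force: [-0.1, 0.3, 0.0]
opening: 85.1
clock: 11.18
eef_pos: [669.3, 91.3, 1.1]
ee_rot: [0.499, -0.5, 0.5, -0.5]
contact_force: [-1.0, 0.4, 5.2]
opening: 48.3
clock: 11.3
eef_pos: [669.3, 91.3, 1.2]
ee_rot: [0.499, -0.5, 0.5, -0.5]
contact_force: [-1.0, -0.2, 5.7]
opening: 47.8
```

```bash
python3 -m creep '[[[40,0,-30,0,0,0,0],[40,0,-40,0,0,0,0],[40,0,-40,0,0,0,0],[40,50.65,0,-14.1,0,0,0],[40,50.65,0,-14.1,0,0,0]]]' ;python3 -m creep '[[[40,50.65,0,-14.1,0,0,0],[40,50.65,0,-14.1,0,0,0],[40,50.65,0,-14.1,0,0,0],[40,50.65,0,-14.1,0,0,0],[40,50.65,0,-14.1,0,0,0]]]' ;python3 -m creep '[[[40,50.65,0,-14.1,0,0,0],[40,0,0,0,0,0,0],[40,0,0,0,0,0,0]]]'; python3 - <<'E'
from h import *
np.set_printoptions(precision=1,suppress=True)
for n in('top','side'):
    i=snap(n,n+'5.png')
    for k in('hub_plate','fixture'):
        for r in finder.tip_of(k,n)[:1]: print(n,k,r['conf'],w(r['centre'],n))
    b=(slice(170,330),slice(370,530)) if n=='top' else (slice(100,240),slice(330,470))
    cv2.imwrite('pics/c5%s.png'%n,cv2.resize(i[b][...,::-1],(390,390),interpolation=cv2.INTER_CUBIC))
cv2.imwrite('pics/c5.png',np.hstack([cv2.imread('pics/c5%s.png'%n) for n in('top','side')]))
print(ctrl.sense()['eef_pos'])
E
```

```text
clock: 11.92
eef_pos: [640.0, -10.6, 110.3]
ee_rot: [-0.5, 0.499, -0.5, 0.5]
contact_force: [0.4, -0.4, -1.8]
opening: 47.8
clock: 12.55
eef_pos: [568.2, -264.5, 109.2]
ee_rot: [-0.5, 0.501, -0.5, 0.5]
contact_force: [0.1, -0.1, -1.6]
opening: 47.6
clock: 12.92
eef_pos: [554.7, -313.4, 109.2]
ee_rot: [-0.5, 0.501, -0.5, 0.5]
contact_force: [0.1, -0.6, -2.1]
opening: 47.6
top hub_plate 0.48 [ 554.3 -313.4  112.2]
top fixture 0.66 [ 559.2 -316.2    4.7]
side hub_plate 0.62 [ 557.1 -306.4  103.1]
side fixture 0.64 [ 555.9 -312.5    0.1]
[ 555.9 -312.7  110.2]
```

View pics/c5.png

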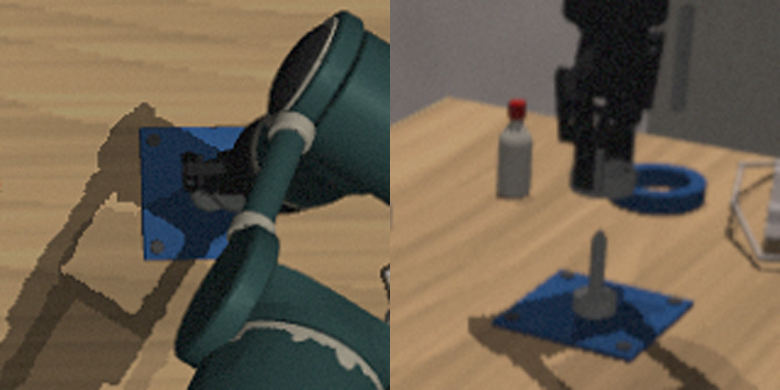

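```bash
python3 -m creep '[[[40,0,25,0,0,0,0],[40,0,12,0,0,0,0],[40,0,8,0,0,0,0],[40,0,0,0,0,0,0]]]' ;python3 -m creep '[[[40,0,15,0,0,0,0],[40,0,15,0,0,0,0],[40,0,12,0,0,0,0],[40,0,0,0,0,0,0]]]'
```

```text
clock: 13.72
eef_pos: [555.1, -313.5, 64.6]
ee_rot: [-0.5, 0.501, -0.5, 0.5]
contact_force: [-0.6, 0.3, -1.8]
opening: 47.5
clock: 14.22
eef_pos: [555.0, -313.6, 22.1]
ee_rot: [-0.5, 0.501, -0.5, 0.5]
contact_force: [0.2, 0.1, -0.3]
opening: 48.3
```

```bash
python3 -m creep '[[[40,0,1.5,0,0,0,0],[40,0,0,0,0,0,0]]]' ;python3 -m creep '[[[60,0,0,0,0,0,0],[80,0,0,0,0,0,0],[85,0,0,0,0,0,0],[85,0,0,0,0,0,0],[85,0,0,0,0,0,0]]]';python3 -m creep '[[[85,0,-35,0,0,0,0],[85,0,-50,0,0,0,0],[85,-20,-3.2,-10,0,0,0],[85,-50,0,-14,0,0,0],[85,-50,0,-14,0,0,0]]]'; python3 - <<'E'
from h import *
i=snap('side','side6.png')
cv2.imwrite('pics/c6.png',cv2.resize(i[160:240,350:460,::-1],(660,480),interpolation=cv2.INTER_CUBIC))
E
```

```text
clock: 14.48
eef_pos: [555.3, -313.8, 21.6]
ee_rot: [-0.5, 0.5, -0.5, 0.5]
contact_force: [0.9, 1.0, -2.0]
opening: 47.8
clock: 15.1
eef_pos: [555.5, -313.9, 21.9]
ee_rot: [0.5, -0.5, 0.5, -0.5]
contact_force: [0.0, 1.4, -0.3]
opening: 84.5
clock: 15.72
eef_pos: [517.3, -193.0, 110.3]
ee_rot: [0.499, -0.5, 0.501, -0.5]
contact_force: [0.0, 0.8, -0.9]
opening: 84.8
```

View pics/c6.png

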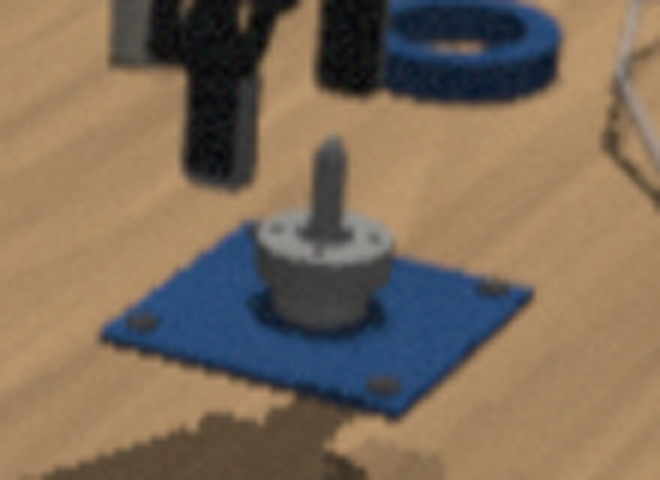

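The hub is seated. Next is the friction disc.

```bash
python3 -m creep '[[[85,-53.2,0,-15.7,0,0,0],[85,-53.2,0,-15.7,0,0,0],[85,-53.2,0,-15.7,0,0,0],[85,-53.2,0,-15.7,0,0,0],[85,-53.2,0,-15.7,0,0,0]]]'; python3 -m creep '[[[85,0,0,0,0,0,0],[85,0,45,0,0,0,0],[85,0,40,0,0,0,0],[85,0,10,0,0,0,0],[85,0,0,0,0,0,0]]]';  python3 - <<'E'
from h import *
i=snap('side','side7.png')
cv2.imwrite('pics/c7.png',cv2.resize(i[220:380,270:450,::-1],(630,560),interpolation=cv2.INTER_CUBIC))
E
```

```text
clock: 16.4
eef_pos: [438.9, 73.7, 110.3]
ee_rot: [0.499, -0.5, 0.501, -0.5]
contact_force: [1.5, 1.2, 0.3]
opening: 84.7
clock: 17.02
eef_pos: [439.4, 71.5, 14.9]
ee_rot: [-0.5, 0.501, -0.5, 0.499]
contact_force: [0.2, -0.3, 0.1]
opening: 85.0
```

View pics/c7.png

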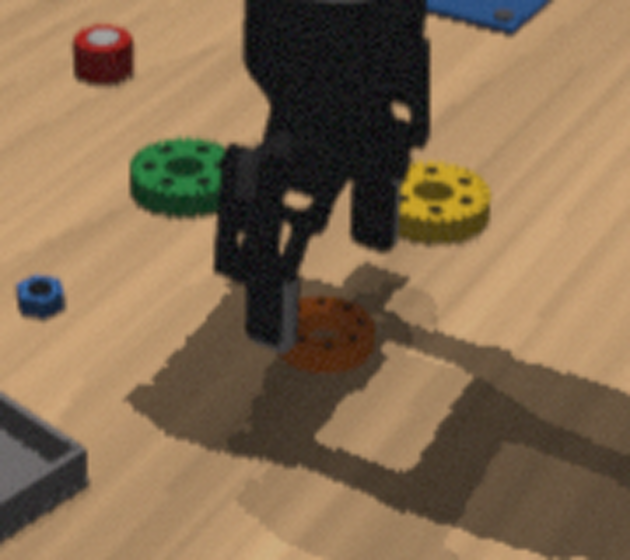

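```bash
python3 -m creep '[[[85,0,10,0,0,0,0],[85,0,5,0,0,0,0],[85,0,0,0,0,0,0]]]'; python3 -m creep '[[[38,0,0,0,0,0,0],[38,0,0,0,0,0,0],[38,0,0,0,0,0,0],[38,0,0,0,0,0,0],[38,0,0,0,0,0,0]]]' 50;python3 -m creep '[[[38,0,0,0,0,0,0],[38,0,-20,0,0,0,0]]]'; python3 -m creep '[[[38,0,-50,0,0,0,0],[38,0,-40,0,0,0,0],[38,48.2,0,14.6,0,0,0],[38,48.2,0,14.6,0,0,0],[38,48.2,0,14.6,0,0,0]]]';python3 -m creep '[[[38,48.2,0,14.6,0,0,0],[38,48.2,0,14.6,0,0,0],[38,48.2,0,14.6,0,0,0],[38,48.2,0,14.6,0,0,0],[38,48.2,0,14.6,0,0,0]]]'; python3 -m creep '[[[38,0,0,0,0,0,0],[38,0,0,0,0,0,0]]]'; python3 - <<'E'
from h import *
i=snap('side','side8.png')
cv2.imwrite('pics/c8.png',cv2.resize(i[110:240,340:470,::-1],(520,520),interpolation=cv2.INTER_CUBIC))
E
```

```text
clock: 17.45
eef_pos: [439.1, 72.2, -0.2]
ee_rot: [-0.5, 0.5, -0.5, 0.5]
contact_force: [0.2, -0.4, -0.3]
opening: 85.0
clock: 18.08
eef_pos: [439.6, 72.3, 0.8]
ee_rot: [0.5, -0.5, 0.5, -0.5]
contact_force: [-2.8, -0.9, 6.0]
opening: 43.4
clock: 18.32
eef_pos: [437.7, 72.1, 19.1]
ee_rot: [-0.501, 0.501, -0.499, 0.499]
contact_force: [-0.1, 0.1, -1.6]
opening: 43.4
clock: 18.95
eef_pos: [483.4, -73.7, 110.5]
ee_rot: [0.5, -0.5, 0.5, -0.5]
contact_force: [0.5, 0.7, -0.1]
opening: 43.7
clock: 19.58
eef_pos: [556.0, -315.0, 109.8]
ee_rot: [-0.5, 0.5, -0.5, 0.5]
contact_force: [1.3, 0.2, -0.5]
opening: 43.6
clock: 19.82
eef_pos: [555.1, -313.0, 109.3]
ee_rot: [-0.5, 0.501, -0.5, 0.5]
contact_force: [0.2, 0.0, 0.1]
opening: 43.4
```

View pics/c8.png

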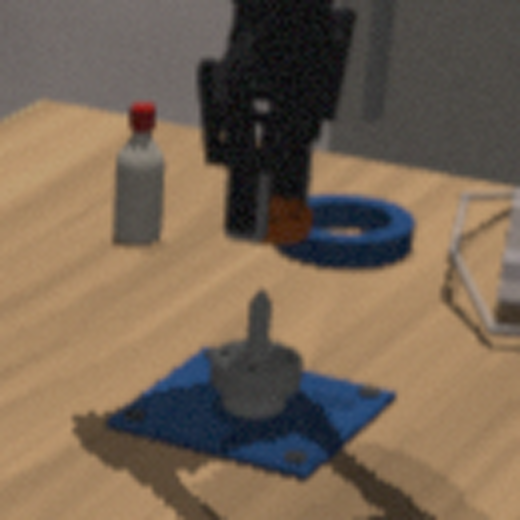

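```bash
python3 -m creep '[[[38,0,25,0,0,0,0],[38,0,12,0,0,0,0],[38,0,8,0,0,0,0],[38,0,0,0,0,0,0]]]' ;python3 -m creep '[[[38,0,15,0,0,0,0],[38,0,10,0,0,0,0],[38,0,1,0,0,0,0],[38,0,0,0,0,0,0]]]';python3 -m creep '[[[38,0,1,0,0,0,0],[38,0,0.5,0,0,0,0],[38,0,0,0,0,0,0]]]'
```

```text
clock: 20.38
eef_pos: [555.4, -312.7, 64.4]
ee_rot: [-0.5, 0.501, -0.5, 0.5]
contact_force: [-0.9, -1.4, 0.0]
opening: 43.7
clock: 20.88
eef_pos: [555.7, -313.5, 38.7]
ee_rot: [-0.5, 0.5, -0.5, 0.5]
contact_force: [0.9, -0.5, -0.2]
opening: 43.5
clock: 21.25
eef_pos: [555.9, -313.6, 37.7]
ee_rot: [0.5, -0.5, 0.5, -0.5]
contact_force: [-0.5, -0.5, -0.5]
opening: 43.5
```

```bash
python3 -m creep '[[[55,0,0,0,0,0,0],[80,0,0,0,0,0,0],[85,0,0,0,0,0,0],[85,0,0,0,0,0,0],[85,0,0,0,0,0,0]]]';python3 -m creep '[[[85,0,-32,0,0,0,0],[85,0,-40,0,0,0,0],[85,-52.1,0,-21.3,0,0,0],[85,-52.1,0,-21.3,0,0,0],[85,-52.1,0,-21.3,0,0,0]]]'; python3 -m creep '[[[85,-52.1,0,-21.3,0,0,0],[85,-52.1,0,-21.3,0,0,0],[85,0,45,0,0,0,0],[85,0,35,0,0,0,0],[85,0,10,0,0,0,0]]]'; python3 - <<'E'
from h import *
i=snap('side','side9.png')
cv2.imwrite('pics/c9.png',cv2.resize(i[160:320,310:470,::-1],(600,600),interpolation=cv2.INTER_CUBIC))
E
```

```text
clock: 21.88
eef_pos: [555.8, -313.5, 37.5]
ee_rot: [-0.5, 0.5, -0.5, 0.5]
contact_force: [-0.2, 0.3, -0.2]
opening: 85.0
clock: 22.5
eef_pos: [491.4, -155.9, 109.7]
ee_rot: [0.499, -0.5, 0.501, -0.5]
contact_force: [0.0, 0.3, 0.1]
opening: 84.5
clock: 23.12
eef_pos: [447.3, -52.3, 17.6]
ee_rot: [-0.501, 0.501, -0.499, 0.499]
contact_force: [0.5, -0.5, 0.4]
opening: 84.6
```

View pics/c9.png

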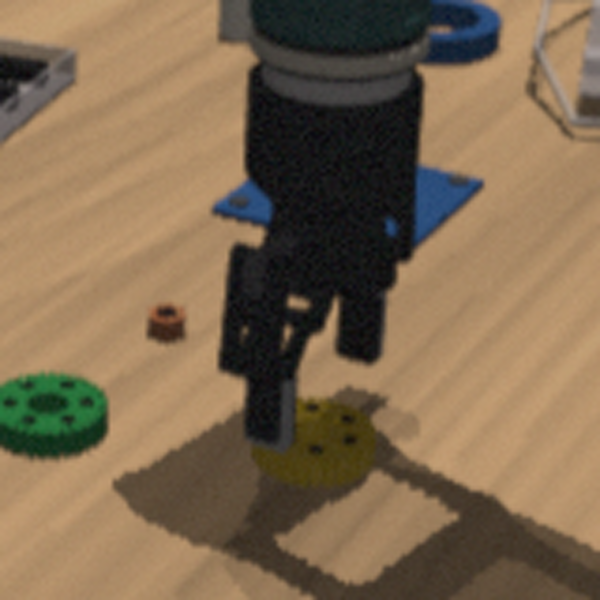

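The gripper straddles the yellow gear. I'll grip it and take it to the spindle.

```bash
python3 -m creep '[[[85,0,14,0,0,0,0],[85,0,7,0,0,0,0],[85,0,0,0,0,0,0]]]'; python3 -m creep '[[[45,0,0,0,0,0,0],[45,0,0,0,0,0,0],[45,0,0,0,0,0,0],[45,0,0,0,0,0,0],[45,0,0,0,0,0,0]]]' 50;python3 -m creep '[[[45,0,0,0,0,0,0],[45,0,-21,0,0,0,0]]]'; python3 -m creep '[[[45,0,-50,0,0,0,0],[45,0,-50,0,0,0,0],[45,52.1,0,21.3,0,0,0],[45,52.1,0,21.3,0,0,0],[45,52.1,0,21.3,0,0,0]]]';python3 -m creep '[[[45,52.1,0,21.3,0,0,0],[45,52.1,0,21.3,0,0,0],[45,0,0,0,0,0,0],[45,0,0,0,0,0,0]]]'; python3 - <<'E'
from h import *
i=snap('side','side10.png')
cv2.imwrite('pics/c10.png',cv2.resize(i[110:240,340:470,::-1],(520,520),interpolation=cv2.INTER_CUBIC))
E
```

```text
clock: 23.55
eef_pos: [449.5, -53.0, -1.7]
ee_rot: [-0.5, 0.5, -0.5, 0.5]
contact_force: [0.7, -0.1, 0.1]
opening: 85.0
clock: 24.18
eef_pos: [450.2, -53.1, -0.3]
ee_rot: [0.5, -0.5, 0.501, -0.5]
contact_force: [-2.0, 0.1, 6.5]
opening: 55.5
clock: 24.42
eef_pos: [448.0, -52.7, 18.9]
ee_rot: [-0.5, 0.501, -0.499, 0.499]
contact_force: [0.9, -0.4, -0.6]
opening: 55.2
clock: 25.05
eef_pos: [514.1, -210.8, 120.3]
ee_rot: [0.5, -0.5, 0.501, -0.5]
contact_force: [1.1, 1.1, -0.2]
opening: 55.1
clock: 25.55
eef_pos: [555.1, -313.0, 119.0]
ee_rot: [-0.5, 0.501, -0.5, 0.5]
contact_force: [-0.3, 0.1, -0.4]
opening: 55.2
```

View pics/c10.png

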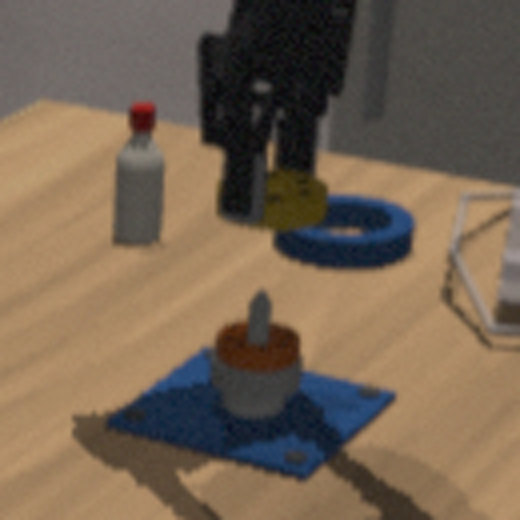

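```bash
python3 -m creep '[[[45,0,30,1,0,0,0],[45,0,15,0,0,0,0],[45,0,8,0,0,0,0],[45,0,0,0,0,0,0]]]' ;python3 -m creep '[[[45,0,9,0,0,0,0],[45,0,8,0,0,0,0],[45,0,1,0,0,0,0],[45,0,0,0,0,0,0]]]';python3 -m creep '[[[45,0,1,0,0,0,0],[45,0,1,0,0,0,0],[45,0,0,0,0,0,0]]]'
```

```text
clock: 26.1
eef_pos: [556.3, -312.8, 66.0]
ee_rot: [-0.5, 0.501, -0.5, 0.5]
contact_force: [-0.3, -0.5, -1.2]
opening: 55.4
clock: 26.6
eef_pos: [556.7, -313.5, 48.4]
ee_rot: [-0.5, 0.5, -0.5, 0.5]
contact_force: [-0.5, -0.5, -0.7]
opening: 55.6
clock: 26.98
eef_pos: [557.1, -313.7, 47.7]
ee_rot: [0.5, -0.5, 0.5, -0.5]
contact_force: [-2.1, 1.9, 5.5]
opening: 55.4
```

```bash
python3 -m creep '[[[65,0,0,0,0,0,0],[80,0,0,0,0,0,0],[85,0,0,0,0,0,0],[85,0,0,0,0,0,0],[85,0,0,0,0,0,0]]]';python3 -m creep '[[[85,0,-33,0,0,0,0],[85,0,-40,0,0,0,0],[85,0,0,0,0,0,0]]]'; python3 - <<'E'
from h import *
np.set_printoptions(precision=1,suppress=True)
im=cv2.imread('pics/top0.png')
for nm,im in(('0',im),('now',snap('top','top11.png')[:,:,::-1])):
    h=cv2.cvtColor(np.ascontiguousarray(im),cv2.COLOR_BGR2HSV)[180:212,334:368].astype(int)
    m=((h[...,1]>165)&((h[...,0]<7)|(h[...,0]>170)))|(h[...,1]<60)
    m=m.astype(np.uint8); u,v=mcen(m); print(nm,m.sum(),u+334,v+180,ray(u+334,v+180,'top',11))
r=finder.masks_of('end_cap','top')
for q in r[:2]: u,v=mcen(q['mask']);print(q['conf'],q['mask'].sum(),u,v,ray(u,v,'top',11))
for n in('hub_plate','friction_disc','new_gear'):
    snap('side','x.png')
    for q in finder.tip_of(n,'side')[:1]: print(n,q['conf'],w(q['centre'],'side'))
E
```

```text
clock: 27.6
eef_pos: [556.7, -313.5, 46.4]
ee_rot: [-0.5, 0.5, -0.5, 0.5]
contact_force: [0.6, 0.4, -0.2]
opening: 84.8
clock: 27.98
eef_pos: [559.7, -315.3, 124.2]
ee_rot: [0.499, -0.497, 0.503, -0.5]
contact_force: [0.4, 0.7, 0.2]
opening: 84.9
0 182 350.77472527472526 194.93956043956044 [675.9 -88.3  11. ]
now 187 350.6844919786096 195.048128342246 [675.6 -88.1  11. ]
0.71 184 350.32065217391306 195.22826086956522 [675.3 -87.3  11. ]
hub_plate 0.48 [ 555.8 -310.9   15.8]
friction_disc 0.61 [ 554.1 -315.8   42.1]
new_gear 0.57 [ 553.3 -315.1   40.9]
```

```bash
python3 -m creep '[[[85,-45.2,0,23.8,0,0,0],[85,-45.2,0,23.8,0,0,0],[85,-45.2,0,23.8,0,0,0],[85,-45.2,0,23.9,0,0,0],[85,-45.2,0,23.9,0,0,0]]]'; python3 -m creep '[[[85,0,45,0,0,0,0],[85,0,45,0,0,0,0],[85,0,20,0,0,0,0],[85,0,7,0,0,0,0],[85,0,0,0,0,0,0]]]'; python3 - <<'E'
from h import *
i=snap('side','side12.png')
cv2.imwrite('pics/c12.png',cv2.resize(i[140:300,220:440,::-1],(770,560),interpolation=cv2.INTER_CUBIC))
E
```

```text
clock: 29.0
eef_pos: [676.5, -86.1, 118.7]
ee_rot: [-0.5, 0.501, -0.5, 0.5]
contact_force: [0.4, -0.5, -0.7]
opening: 84.9
clock: 29.62
eef_pos: [676.9, -88.0, 3.2]
ee_rot: [0.499, -0.5, 0.501, -0.5]
contact_force: [0.4, -0.7, 0.5]
opening: 85.0
```

View pics/c12.png

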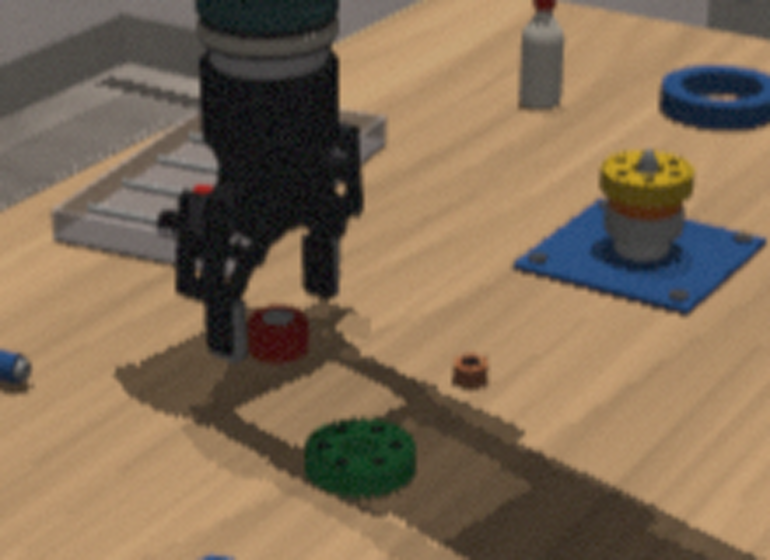

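The stack looks right. I'll grip the cap.

```bash
python3 -m creep '[[[28,0,0,0,0,0,0],[28,0,0,0,0,0,0],[28,0,0,0,0,0,0],[28,0,0,0,0,0,0],[28,0,0,0,0,0,0]]]' 50;python3 -m creep '[[[28,0,0,0,0,0,0],[28,0,0,0,0,0,0],[28,0,-27,0,0,0,0]]]'; python3 -m creep '[[[28,0,-50,0,0,0,0],[28,0,-50,0,0,0,0],[28,45.2,0,-24,0,0,0],[28,45.2,0,-24,0,0,0],[28,45.2,0,-24,0,0,0]]]';python3 -m creep '[[[28,45.2,0,-24,0,0,0],[28,45.2,0,-24,0,0,0],[28,0,0,0,0,0,0],[28,0,0,0,0,0,0]]]'; python3 - <<'E'
from h import *
i=snap('side','side13.png')
cv2.imwrite('pics/c13.png',cv2.resize(i[110:240,340:470,::-1],(520,520),interpolation=cv2.INTER_CUBIC))
E
```

```text
clock: 30.3
eef_pos: [676.9, -87.8, 3.7]
ee_rot: [0.499, -0.5, 0.501, -0.5]
contact_force: [-0.8, -0.7, 5.6]
opening: 32.5
clock: 30.68
eef_pos: [673.5, -87.1, 26.8]
ee_rot: [-0.501, 0.502, -0.498, 0.499]
contact_force: [-0.1, -0.1, -0.7]
opening: 32.3
clock: 31.3
eef_pos: [603.1, -224.0, 129.2]
ee_rot: [-0.5, 0.5, -0.5, 0.5]
contact_force: [-0.5, 0.0, -0.5]
opening: 32.2
clock: 31.8
eef_pos: [555.7, -313.2, 129.0]
ee_rot: [-0.499, 0.501, -0.5, 0.5]
contact_force: [-0.3, 0.4, 0.2]
opening: 32.2
```

View pics/c13.png

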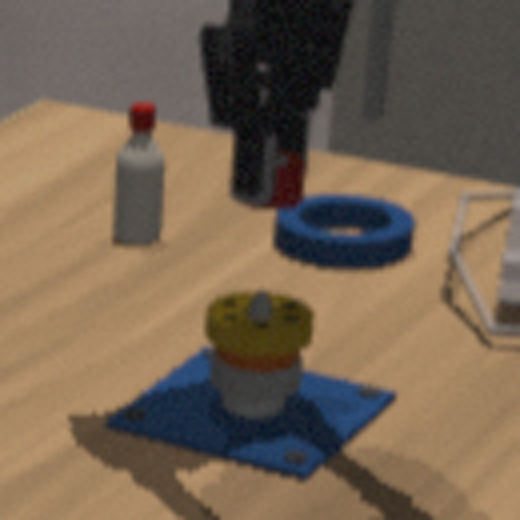

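```bash
python3 -m creep '[[[28,0,30,1,0,0,0],[28,0,16,0,0,0,0],[28,0,8,0,0,0,0],[28,0,4,0,0,0,0],[28,0,0,0,0,0,0]]]' ;python3 -m creep '[[[28,0,4,0,0,0,0],[28,0,2,0,0,0,0],[28,0,0,0,0,0,0]]]';python3 -m creep '[[[28,0,0.8,0,0,0,0],[28,0,0,0,0,0,0]]]'
```

```text
clock: 32.48
eef_pos: [557.3, -313.4, 71.7]
ee_rot: [0.5, -0.5, 0.5, -0.5]
contact_force: [0.3, 0.5, -0.4]
opening: 32.7
clock: 32.85
eef_pos: [557.1, -313.6, 65.7]
ee_rot: [0.5, -0.5, 0.5, -0.5]
contact_force: [-0.0, 0.1, -0.4]
opening: 32.4
clock: 33.1
eef_pos: [557.2, -313.7, 65.7]
ee_rot: [0.5, -0.5, 0.5, -0.5]
contact_force: [-1.0, 1.6, 5.2]
opening: 32.3
```

Contact comes at the expected height, so I'll release, retreat and check.

```bash
python3 -m creep '[[[45,0,0,0,0,0,0],[70,0,0,0,0,0,0],[85,0,0,0,0,0,0],[85,0,0,0,0,0,0],[85,0,0,0,0,0,0]]]';python3 -m creep '[[[85,0,-35,0,0,0,0],[85,0,-40,0,0,0,0],[85,0,-40,0,0,0,0],[85,-40,-30,0,0,0,0],[85,-50,0,0,0,0,0]]]';python3 -m creep '[[[85,-50,0,0,0,0,0],[85,0,0,0,0,0,0],[85,0,0,0,0,0,0]]]'; python3 - <<'E'
from h import *
np.set_printoptions(precision=1,suppress=True)
i=snap('side','side14.png');t=snap('top','top14.png')
a=cv2.resize(i[150:240,340:470,::-1],(400,277),interpolation=cv2.INTER_CUBIC);b=cv2.resize(i[280:420,130:330,::-1],(396,277),interpolation=cv2.INTER_CUBIC)
cv2.imwrite('pics/c14.png',np.hstack([a,b]))
for k in('worn_gear','hub_plate','friction_disc','new_gear','end_cap','spare_gear','fixture','scrap_tray'):
    for n in('side','top'):
        for q in finder.tip_of(k,n)[:1]: print(k,n,q['conf'],w(q['centre'],n))
E
```

```text
clock: 33.72
eef_pos: [556.9, -313.5, 64.6]
ee_rot: [-0.5, 0.5, -0.5, 0.5]
contact_force: [0.0, -0.3, 0.3]
opening: 84.7
clock: 34.35
eef_pos: [559.3, -224.4, 213.9]
ee_rot: [0.498, -0.498, 0.503, -0.5]
contact_force: [1.0, 0.5, -0.1]
opening: 84.8
clock: 34.72
eef_pos: [557.2, -173.7, 209.8]
ee_rot: [0.5, -0.5, 0.5, -0.5]
contact_force: [-0.8, 0.5, -0.4]
opening: 85.1
worn_gear side 0.87 [544.7 265.1   6.9]
worn_gear top 0.72 [548.9 258.6   2.3]
hub_plate side 0.73 [ 552.5 -309.6   17.7]
hub_plate top 0.42 [ 555.4 -314.7   22.8]
friction_disc side 0.59 [ 551.2 -315.2   39.5]
new_gear side 0.81 [ 554.6 -309.4   47.2]
new_gear top 0.47 [ 553.3 -315.7   43.1]
end_cap side 0.64 [ 552.7 -311.2   63. ]
end_cap top 0.71 [ 557.8 -316.2   23.3]
spare_gear side 0.66 [564.5  -4.7   2.2]
spare_gear top 0.64 [564.   -3.5  -0.2]
fixture side 0.6 [ 557.5 -313.2   -0.5]
scrap_tray side 0.87 [553.7 262.6   0.1]
scrap_tray top 0.79 [551.7 259.3  -2.1]
```

View pics/c14.png

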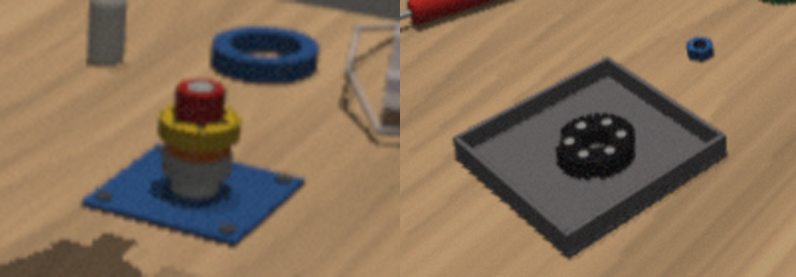

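The stack is complete and level, the worn gear is flat in the tray, and the green gear has not moved. Handing in.

```bash
python3 -c "
from station import ctrl
print(ctrl.finish_job(), ctrl.sense()['clock'])"
```

```text
the job is handed in; nothing more can be done
the job is handed in; nothing more can be done
```

The job is done and handed in after about 35 s of robot time. The worn gear lies flat in the scrap tray. The hub plate, friction disc, yellow gear and end cap are stacked on the spindle in that order. The gripper is open and about 140 mm away from the stack.

**Last checks:**
- **Stack:** the final pictures show it level. The side-camera network puts the undersides at about 18, 40, 47 and 63 mm, against nominal 20, 36, 48 and 62 mm. Its readings are good to about 4 mm.
- **Seating:** the yellow gear and the cap met about 5 N of resistance at their expected heights. The hub and friction disc were released about 1–2 mm above their seats with no clear contact, and the pictures show them down.
- **Green gear:** its position is unchanged within about 2 mm.

**Readings that disagreed:**
- The top camera put the cap at 23 mm high, which the picture and the side camera contradict.
- The top camera did not report the friction disc or the fixture at the end.
- The finger opening read 2–3 mm under the nominal part sizes on every grip, which I took as a bias.

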